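# Lock the medication drawer with the T-key

## Robot

A 6-joint arm with a two-finger parallel gripper is mounted at the origin on the work surface. World frame = base frame: x ahead of the robot, y to its left, z up, the work surface at z = 0. Lengths are in m, angles in rad, forces in N, time in s.
With the tool pointing down it reaches from about 0.35 to 0.775 m from the base axis. Payload 7.3 kg.
Tool frame: the origin (TCP) lies at the very end of the fingers, on their centre line; the grasp point (between the pads) lies grip_point_offset behind it (grip_point_offset is the distance from the TCP to the grasp point, in m); z points along the fingers, y is the direction in which the jaws open and shut (so a half turn about z gives the same grasp; the last joint's range is limited). The gripper opens to 92 mm and grips with 3 to 60 N. Pads are 19 mm wide; open, the fingers measure 130 mm over their backs; the gripper's body (75 mm by 190 mm) begins 47 mm behind the grasp point.
Start: joints at [-1.35, 0.342, 1.524, -0, 1.275, -0.146], TCP at [0.188, -0.49, 0.227] pointing down, gripper open.
Joint ranges: [-2.53, 2.53], [-0.77, 2.02], [0.04, 2.7], [-1, 4.14], [0.28, 2.66], [-3.11, 3.11]. Speed limits (rad/s): [2.57, 2.57, 3.14, 3.14, 3.14, 3.14].

## Interface

Orientations are given as [roll, pitch, yaw] about the fixed x, y, z axes, in that order (R = Rz(yaw) Ry(pitch) Rx(roll)).
In Python, from cell import * gives the robot as it stands.
- The arm moves only by the shell command python3 -m inch 'ROWS' [OPENING] [FORCE]. ROWS is JSON, a list that holds one entry, the list of rows, each a list of 4 numbers: the shift along the tool's x, y, z in mm, then the turn about the tool's z in rad. In form: [[[x, y, z, roll], ...]]. A call has 1 to 10 rows; each row shifts and turns the commanded pose from where the row before left it, along the tool's axes as they then stand; what a row does not reach is not made up. A row lasts 1/8 s, in which the tool goes at most 62.5 mm and 10.7 degrees, less where a joint would pass 70% of its speed; a pose out of reach is approached as far as the arm can. A call with a gripper value outside its range is refused whole. OPENING is the closure, from -1 (fully open) to 1 (shut), set as the call begins (- or left out, the last holds). The fingers move at their own pace and stop on an object; FORCE is the grip in N (left out, the last holds). Time passes only in rows, so rows that do not move let the fingers close. It gives the time, the measured TCP pose, the force and the opening at its end, in the units of the state.
- observe(): the state, without advancing time (a new reading comes with each control period).
- read_camera(name): name is "scene" or "top" or "wrist"; returns a dict with "img" (420x560x3 uint8, blue, green, red), "fx", "fy", "cx", "cy" (pixels), "eye" and "rotation" of the camera in the world; the wrist camera has in their place "T_tool_cam" (4x4, takes a point from camera to tool coordinates, whose origin is the TCP and whose axes are the flange's). Camera axes: x right, y down, z forward; pixel columns grow to the right and rows downward; lengths in m; the calibration is good to about 2 mm. A picture is of the moment at which its call begins: read the wrist's pose just before it. There is no depth.
- hand_in(): hands the job in, once; it reports no verdict.
Trained networks look in the newest picture that a camera, given by its name, has taken for a name from the list of things; names that differ only in an ending like _2 or _b are one class to them, and where a whole thing is asked for, a point or a joint stands for the part that bears it (a point fixed in the world has none). Each returns a list of dicts, best first, with "conf" (0 to 1); they miss things now and then, are a little off and sometimes report something else, mostly with a low value. They report only what shows in the picture. A call takes as long as a camera call. They do not tell look-alikes from the thing itself.
- boxes_of(camera, label): "at" ([row, column] in pixels, amid what is visible of it).
- place_of(camera, label): "at" ([row, column] in pixels: a listed point, or the origin of a listed thing).
The state is a dict: "time": time; "qpos": joint angles; "qvel": joint speeds; "joint_efforts": joint torques, N m; "tool_pos": TCP position; "tool_rot": TCP orientation; "contact_force": force on the tool from outside, world axes, zero at the start; "torque": the same for the moment, N m; "opening": finger opening in m.
Only numpy, scipy, OpenCV 4.12 (cv2) and the standard library are available. Lean on these libraries where they do the work, as an engineer would, in place of code of your own. Each camera call takes 0.05 s, during which the arm holds its last target. There are 200 camera calls.

## Task

Gently push the medication cabinet's open drawer fully shut, without slamming it. Then take the brass T-key from its blue stand, feel its T-head through the slot of the sliding lock plate on top of the cabinet with light force, push it down against the spring, turn it a quarter turn either way, and let go so that the spring seats it crosswise and it keeps the bolt down. Leave the other things on the counter where they are.

Things in the scene. Friction and masses are not known exactly. Their poses are not given: they have to be found in the camera images.
- cabinet: Fixed grey steel cabinet, 240 (x, deep) x 240 (y, wide) x 120 mm high; origin at the centre of its underside; its front, with one drawer, faces its own -x. On its top near the front is a dark lock housing 64 (x) x 112 (y) x 27 mm, capped by a light alloy lock plate 58 (x) x 68 (y) x 5 mm, top 153 mm above the cabinet's underside. More than 35 N from the key harms the lock.
- slot (a point): Nominal centre of the lock plate's slot, at the plate's top; fixed to the cabinet, axes as the cabinet's, 72 mm to -x of its middle. The slot is 29 mm long (x) and 11 mm wide (y). The plate, held by about 15 N of friction, lies up to 14 mm off to either side along y, differently each time and unmeasured: the true slot must be felt for (or seen) along y.
- cabinet_drawer0 (a joint): Drawer position in m: 0 fully shut, positive = pulled out towards the cabinet's -x. Runs easily on ball-bearing runners, stays where left; stop at 0.
- cabinet_drawer0_handle (a point): Middle of the drawer's dark bar handle: a bar 11 mm thick, 120 mm long along the cabinet's y, 35 mm off the drawer's front, 82 mm above the cabinet's underside; moves with the drawer. The drawer can be shut by pushing the bar towards the cabinet's +x.
- bolt (a joint): Red bolt disc under the slot, in m: 0 = up, 6 mm below the plate's top; grows as pressed down (3 N plus 0.5 N per mm, travel 16 mm). The plate is 5 mm thick; below it, to 8 mm under its top, blocks leave a 12 mm wide groove crosswise (cabinet y). A T-head wholly lower than 8 mm can turn; at 90 degrees the spring lifts it into the groove, where it holds the bolt at about 0.006.
- tkey: Loose upright brass T-key, 62.5 mm tall, about 80 g; origin at the centre of its T-head's underside, z up. From below: T-head 25 (x) x 8 (y) x 7 mm; round stem 8 mm across; collar 26 mm across at 18 to 23 mm height (stops on the plate: the head reaches at most 18 mm below the plate's top); flat grip 32 (x) x 12 (y) mm from 23 to 62.5 mm, to be pinched across its y. Grip and T-head are parallel.
- stand: Fixed blue key stand, 70 x 60 x 24 mm high, origin at the centre of its underside; the key's collar rests on its top, the T-head hangs in its 30 x 14 mm hole (long along the stand's x), 6 mm above the counter.
- bottle_a: Bystander: amber pill bottle with white cap, 42 mm across, 81 mm tall; origin under its centre.
- bottle_b: Bystander: a second such amber pill bottle.
- mortar: Bystander: white porcelain mortar, 92 mm across, 62 mm high, pestle leaning in it up to 100 mm high and out to 60 mm from the centre (one piece); origin under its centre.
- splitter: Bystander: chrome tablet splitter, 95 x 45 x 24 mm; origin under its centre.
- smallkey: Bystander: small flat brass cabinet key, 62 mm long, 4 mm thick, origin under its bow.
Mind the look-alikes: they are no part of the job. Of the things that look like the tkey, the smallest one is meant.

How it is judged:
On the way, in this order (a step that is already met when the one before it is completed fails the run):
1. the drawer is fully shut (value of joint cabinet_drawer0 below 0.004 m), for 0.2 s.
2. with the drawer shut, the key's T-head is through the slot and has pushed the bolt down (value of joint cabinet_drawer0 below 0.005 m and z of tkey in the frame of slot below -0.013 m and horizontal distance between tkey and slot below 0.022 m and angle between the x axis of tkey and the x axis of cabinet, either way round below 0.35 rad and value of joint bolt above 0.006 m), for 0.05 s.
At the end, for the whole second after the job is handed in: The drawer is shut to within 5 mm; the T-key stands upright (within 0.2 rad) and still in the slot, its T-head at least 9.5 mm below the plate's top, turned crosswise to the slot within 0.3 rad, seated in the groove so that the bolt stays pressed 4.5 to 9 mm down with the key released (value of joint cabinet_drawer0 below 0.005 m and value of joint bolt between 0.0045 and 0.009 m and angle between the x axis of tkey and the y axis of cabinet, either way round below 0.3 rad and angle between tkey's own z axis and vertical below 0.2 rad and z of tkey in the frame of slot below -0.0095 m and horizontal distance between tkey and slot below 0.022 m and linear speed of tkey below 0.02 m/s); the robot touches nothing.
It fails at once if the key bears on the cabinet or its lock with more than 35 N (contact force between tkey and cabinet above 35 N).
It fails at once if the robot presses on the cabinet or drawer with more than 40 N (contact force between any of the fingers, the arm and cabinet above 40 N).
It fails at once if the drawer is slammed (faster than 0.3 m/s) (velocity of joint cabinet_drawer0 below -0.3 m/s).
It fails at once if a bystander is moved more than 20 mm (distance of any of bottle_a, bottle_b, mortar, splitter, smallkey from where it was at the start of the episode above 0.02 m).
It also fails if it takes over 72 s, if anything falls off the work surface, if the arm or the gripper's body presses on something with over 40 N, if the wrist force passes 120 N, or if a joint passes its speed limit or range.

## Working session

There is one attempt and no reset: what is moved stays moved. The work goes in short steps, Python scripts to look and compute and a shell command to move; the robot and the scene stay as the last step left them, time stands still between calls to the robot, and variables do not carry over. Pictures are saved under pics/ and viewed, about 8 in all and at most 12, crops included, and the job is handed in when it is done.

```bash
mkdir -p pics; ls
cat > h.py <<'E'
from cell import *
import numpy as np, cv2
from scipy.spatial.transform import Rotation as Ro
def pose():
    s=observe(); r=np.array(s["tool_rot"],float)
    R=Ro.from_euler("xyz",r).as_matrix() if r.shape==(3,) else r
    return np.array(s["tool_pos"]),R,s
def cam(n):
    p,R,s=pose(); c=read_camera(n)
    if n=="wrist":
        T=np.array(c["T_tool_cam"]); c["eye"]=p+R@T[:3,3]; c["rotation"]=R@T[:3,:3]
    c["eye"]=np.array(c["eye"]); c["rotation"]=np.array(c["rotation"]); return c
def pt(c,at,z):
    d=c["rotation"]@np.array([(at[1]-c["cx"])/c["fx"],(at[0]-c["cy"])/c["fy"],1])
    return c["eye"]+d*(z-c["eye"][2])/d[2]
def px(c,P):
    q=c["rotation"].T@(np.array(P)-c["eye"]); return np.array([c["cy"]+c["fy"]*q[1]/q[2],c["cx"]+c["fx"]*q[0]/q[2]])
E
python3 - <<'E'
from h import *
print(observe()); 
try: print("gpo",grip_point_offset)
except Exception as e: print(e)
a=[]
for n in("scene","top"):
    c=cam(n); a.append(c["img"]); print(n,c["eye"],c["rotation"].tolist(),c["fx"])
    for l,z in(("cabinet",0),("slot",.153),("cabinet_drawer0_handle",.082),("tkey",.006),("stand",0),("bottle_a",0),("mortar",0),("splitter",0),("smallkey",0)):
        for d in place_of(n,l)[:4]: print(n,l,round(d["conf"],2),np.round(d["at"]),np.round(pt(c,d["at"],z),3))
    cv2.imwrite(f"pics/{n}.png",cv2.resize(c["img"],(800,600)))
E
```

```text
pics
{'time': 0.0, 'qpos': array([-1.34998569e+00,  3.42722857e-01,  1.52501492e+00, -2.17131317e-05,
        1.27539006e+00, -1.45988362e-01]), 'qvel': array([-0.00029186, -0.00050681,  0.00182044, -0.00115786, -0.00025023,
       -0.00023589]), 'joint_efforts': array([ 2.51274751e-04, -4.31246924e+01, -2.44220853e+01,  7.18371361e-02,
        5.59396762e-02, -1.66115992e-04]), 'tool_pos': array([ 0.18821096, -0.48967001,  0.22604562]), 'tool_rot': array([-3.14007078e+00, -2.02781560e-04,  3.66805186e-01]), 'contact_force': array([-0.35829598,  0.45199591, -0.21242906]), 'torque': array([-0.05125651,  0.0026178 , -0.0018668 ]), 'opening': 0.09204193672703939}
gpo 0.0188
scene [1.15690904 0.36423469 0.83001299] [-2.3429282070429673, -0.0018016894223977786, 2.0751342825748074] 418.50544457377595Traceback (most recent call last):
  File "<stdin>", line 9, in <module>
  File "h.py", line 15, in pt
    return c["eye"]+d*(z-c["eye"][2])/d[2]
                                      ~^^^
IndexError: invalid index to scalar variable.
```

```bash
sed -i 's/c\["rotation"\]=np.array(c\["rotation"\]); return c/r=np.array(c["rotation"]); c["rotation"]=Ro.from_euler("xyz",r).as_matrix() if r.shape==(3,) else r; return c/' h.py
python3 - <<'E'
from h import *
for n in("scene","top"):
    c=cam(n); print(n,c["eye"])
    for l,z in(("cabinet",0),("slot",.153),("cabinet_drawer0_handle",.082),("tkey",.006),("stand",0),("bottle_a",0),("mortar",0),("splitter",0),("smallkey",0)):
        for d in place_of(n,l)[:4]: print(n,l,round(d["conf"],2),np.round(d["at"]),np.round(pt(c,d["at"],z),3))
    cv2.imwrite(f"pics/{n}.png",cv2.resize(c["img"],(800,600)))
E
```

```text
scene [1.15690904 0.36423469 0.83001299]
scene cabinet 0.73 [291. 258.] [0.67  0.026 0.   ]
scene cabinet 0.57 [231. 276.] [ 0.477 -0.036  0.   ]
scene cabinet 0.46 [356. 391.] [0.675 0.358 0.   ]
scene slot 0.72 [234. 277.] [0.61  0.045 0.153]
scene cabinet_drawer0_handle 0.63 [211. 313.] [0.437 0.052 0.082]
scene tkey 0.94 [253. 431.] [0.357 0.356 0.006]
scene tkey 0.93 [305. 448.] [0.494 0.432 0.006]
scene tkey 0.7 [280. 411.] [0.468 0.336 0.006]
scene stand 0.91 [282. 412.] [0.465 0.342 0.   ]
scene bottle_a 0.94 [223. 145.] [ 0.628 -0.37   0.   ]
scene bottle_a 0.77 [355. 389.] [0.676 0.354 0.   ]
scene bottle_a 0.39 [212. 312.] [ 0.365  0.018 -0.   ]
scene mortar 0.92 [195. 180.] [ 0.487 -0.358  0.   ]
scene splitter 0.64 [244. 371.] [0.397 0.21  0.   ]
scene smallkey 0.39 [192. 246.] [ 0.382 -0.195  0.   ]
top [0.31731362 0.02337665 1.36114421]
top slot 0.82 [180. 276.] [0.602 0.04  0.153]
top cabinet_drawer0_handle 0.92 [241. 268.] [0.441 0.058 0.082]
top tkey 0.56 [232. 176.] [0.467 0.34  0.006]
top tkey 0.48 [264. 169.] [0.37  0.355 0.006]
top tkey 0.44 [226. 145.] [0.482 0.437 0.006]
top stand 0.83 [234. 175.] [0.463 0.344 0.   ]
top bottle_a 0.76 [166. 176.] [0.673 0.356 0.   ]
top mortar 0.81 [230. 405.] [ 0.494 -0.354  0.   ]
top splitter 0.92 [264. 220.] [0.376 0.205 0.   ]
top smallkey 0.64 [231. 179.] [0.469 0.334 0.   ]
```

View pics/scene.png

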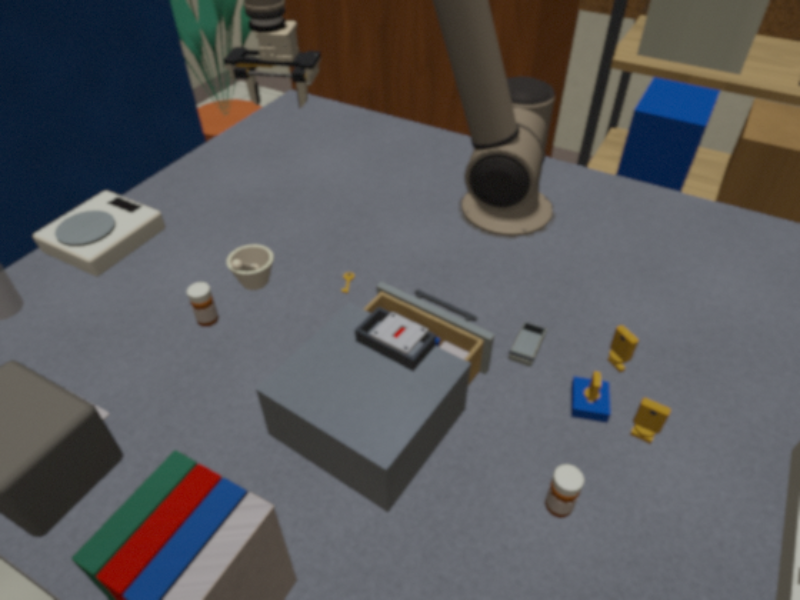

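View pics/top.png

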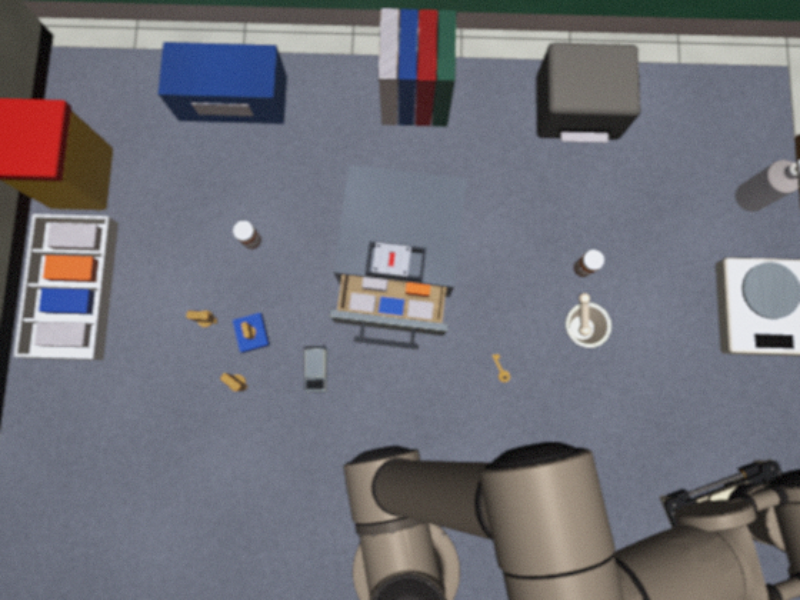

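The scene view shows the drawer open, the lock plate shifted on its housing, and the small key in the blue stand at about (595,385). The two larger T-keys are at (620,345) and (650,415). The top view has the stand at (250,332) and the handle at (388,337), and the network results agree with both.

I'll move to a spot in front of the drawer handle.

```bash
python3 -m inch '[[[0,0,0,0.15],[0,0,0,0.15],[0,0,0,0.15],[35,-41,0,0],[35,-41,0,0],[35,-41,0,0],[35,-41,0,0],[35,-41,0,0]]]' 1 20
python3 -m inch '[[[-4,-50,0,0],[-4,-50,0,0],[-4,-50,0,0],[-4,-50,0,0],[-4,-50,0,0],[-4,-50,0,0],[-4,-50,0,0],[0,0,0,0]]]'
python3 - <<'E'
from h import *
c=cam("wrist"); print(c["eye"])
for l,z in(("slot",.153),("cabinet_drawer0_handle",.082)):
    for d in place_of("wrist",l)[:3]: print(l,round(d["conf"],2),np.round(d["at"]),np.round(pt(c,d["at"],z),3))
cv2.imwrite("pics/w1.png",c["img"])
E
```

```text
time: 2.1
tool_pos: [0.3808, -0.2991, 0.2269]
tool_rot: [3.141, -0.0, -0.083]
contact_force: [0.4, -0.3, -0.9]
opening: 0.0168
time: 3.1
tool_pos: [0.3805, 0.0535, 0.2269]
tool_rot: [-3.141, -0.0, -0.078]
contact_force: [0.2, -0.9, -0.9]
opening: 0.0005
[0.45942538 0.04688443 0.38331184]
cabinet_drawer0_handle 0.78 [133. 280.] [0.447 0.05  0.082]
```

View pics/w1.png

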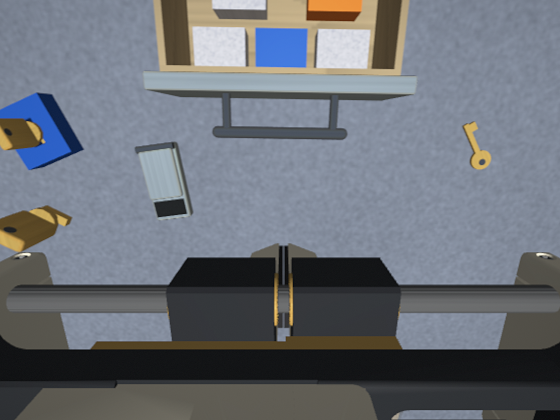

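The wrist view shows the handle bar at about (280,132), square to the tool and centred ahead of the closed fingers.

Next I'll go down and push.

```bash
python3 -m inch '[[[0,0,40,0],[0,0,40,0],[0,0,40,0],[0,0,34,0],[10,0,0,0],[10,0,0,0],[8,0,0,0],[5,0,0,0],[5,0,0,0],[5,0,0,0]]]'
python3 -m inch '[[[6,0,0,0],[8,0,0,0],[10,0,0,0],[10,0,0,0],[10,0,0,0],[10,0,0,0],[8,0,0,0],[6,0,0,0],[0,0,0,0]]]'
python3 - <<'E'
from h import *
c=cam("wrist"); top=cam("top")
for n,c in(("top",top),):
  for l,z in(("slot",.153),("cabinet_drawer0_handle",.082)):
    for d in place_of(n,l)[:3]: print(l,round(d["conf"],2),np.round(d["at"]),np.round(pt(c,d["at"],z),3))
E
```

```text
time: 4.5
tool_pos: [0.424, 0.0472, 0.0729]
tool_rot: [3.142, -0.0, -0.083]
contact_force: [-0.4, -0.1, -0.9]
opening: 0.0002
time: 5.62
tool_pos: [0.4923, 0.0416, 0.0728]
tool_rot: [-3.142, -0.001, -0.083]
contact_force: [-0.9, 0.4, -0.9]
opening: 0.0005
slot 0.59 [182. 277.] [0.598 0.038 0.153]
```

```bash
python3 -m inch '[[[3,0,0,0],[3,0,0,0],[2,0,0,0],[0,0,0,0]]]'; python3 -m inch '[[[2,0,0,0],[2,0,0,0],[0,0,0,0]]]'
```

```text
time: 6.32
tool_pos: [0.4998, 0.0408, 0.0727]
tool_rot: [3.142, -0.001, -0.083]
contact_force: [0.2, 0.4, 0.1]
opening: 0.0005
time: 6.7
tool_pos: [0.5007, 0.0408, 0.0725]
tool_rot: [3.141, 0.006, -0.083]
contact_force: [-9.7, 0.3, 7.5]
opening: 0.0006
```

Resistance of about 10 N came up right where the shut position was expected, so the drawer is at its stop. I'll back off, rise and look at the slot from above.

```bash
python3 -m inch '[[[-15,0,0,0],[-10,0,0,0],[0,0,-50,0],[0,0,-50,0],[0,0,-54,0],[25,0,0,0],[18,0,0,0],[0,0,0,0],[0,0,0,0]]]'
python3 - <<'E'
from h import *
c=cam("wrist"); print(c["eye"])
for l,z in(("slot",.153),("cabinet_drawer0_handle",.082)):
    for d in place_of("wrist",l)[:3]: print(l,round(d["conf"],2),np.round(d["at"]),np.round(pt(c,d["at"],z),4))
cv2.imwrite("pics/w2.png",c["img"])
E
```

```text
time: 7.82
tool_pos: [0.5207, 0.0391, 0.2264]
tool_rot: [3.141, 0.001, -0.083]
contact_force: [-0.4, -1.4, -0.1]
opening: 0.0007
[0.59979195 0.03215344 0.38266403]
slot 0.97 [117. 272.] [0.6017 0.0395 0.153 ]
cabinet_drawer0_handle 0.67 [200. 278.] [0.5199 0.0431 0.082 ]
```

View pics/w2.png

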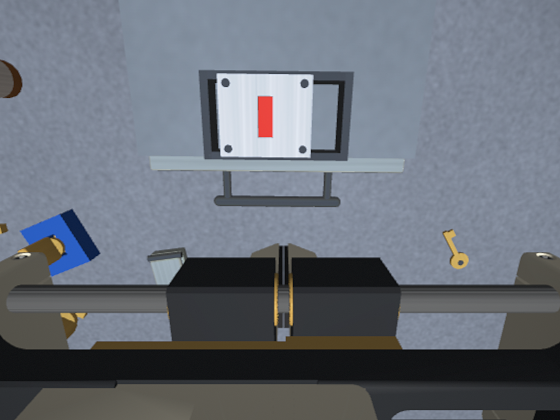

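The drawer is shut. The plate sits left of the housing's middle, with the red slot at about (265,117). I'll measure the plate and slot from the colours.

```bash
cat > seg.py <<'E'
from h import *
def slotpose(c):
    im=c["img"].astype(int); b,g,r=im[...,0],im[...,1],im[...,2]
    red=((r>150)&(g<90)&(b<90)).astype(np.uint8)
    cs=max(cv2.findContours(red,0,cv2.CHAIN_APPROX_NONE)[0],key=cv2.contourArea)
    P=np.array([pt(c,(v,u),.153)[:2] for u,v in cs[:,0].astype(float)],np.float32)
    return cv2.minAreaRect(P*1000), [pt(c,(v,u),.153)[:2] for u,v in cv2.boxPoints(cv2.minAreaRect(cs))]
def plate(c,lo=185):
    m=(c["img"].min(2)>lo).astype(np.uint8); m=cv2.morphologyEx(m,cv2.MORPH_CLOSE,np.ones((25,25)))
    m=cv2.morphologyEx(m,cv2.MORPH_OPEN,np.ones((9,9)))
    out=[]
    for k in cv2.findContours(m,0,cv2.CHAIN_APPROX_NONE)[0]:
        if cv2.contourArea(k)<1500: continue
        P=np.array([pt(c,(v,u),.153)[:2] for u,v in k[:,0].astype(float)],np.float32); out.append(cv2.minAreaRect(P*1000))
    return out
E
python3 - <<'E'
from seg import *
c=cam("wrist"); print(slotpose(c)[0]); print(plate(c))
w=c
for n in("wrist","top","scene"):
  c=w if n=="wrist" else cam(n)
  for l,z in(("tkey",.006),("stand",0)):
    for d in place_of(n,l)[:4]: print(n,l,round(d["conf"],2),np.round(d["at"]),np.round(pt(c,d["at"],z),3))
E
```

```text
((602.2515869140625, 45.115211486816406), (9.331751823425293, 27.221338272094727), 84.52252197265625)
[((602.2303466796875, 44.936710357666016), (67.3316421508789, 57.20064163208008), 84.5350341796875)]
wrist tkey 0.74 [241.  64.] [0.468 0.337 0.006]
wrist tkey 0.63 [308.  75.] [0.365 0.352 0.006]
wrist tkey 0.57 [81.  6.] [0.668 0.347 0.006]
wrist stand 0.67 [240.  68.] [0.467 0.337 0.   ]
wrist stand 0.67 [81.  6.] [0.67  0.351 0.   ]
top tkey 0.72 [267. 168.] [0.361 0.358 0.006]
top tkey 0.51 [229. 178.] [0.475 0.335 0.006]
top tkey 0.48 [224. 146.] [0.487 0.432 0.006]
top tkey 0.43 [229. 404.] [ 0.495 -0.351  0.006]
top stand 0.61 [235. 176.] [0.459 0.343 0.   ]
scene tkey 0.95 [303. 449.] [0.489 0.433 0.006]
scene tkey 0.63 [280. 412.] [0.465 0.339 0.006]
scene tkey 0.57 [254. 433.] [0.356 0.362 0.006]
scene stand 0.8 [284. 413.] [0.471 0.344 0.   ]
```

```bash
python3 -m inch '[[[-26,-49,0,0],[-26,-49,0,0],[-26,-49,0,0],[-26,-49,0,0],[-26,-49,0,0],[-26,-49,0,0],[0,0,0,0],[0,0,0,0]]]' -0.3
python3 - <<'E'
from h import *
c=cam("wrist"); print(c["eye"])
im=c["img"].astype(int); b,g,r=im[...,0],im[...,1],im[...,2]
m=((b>120)&(r<70)).astype(np.uint8)
k=max(cv2.findContours(m,0,cv2.CHAIN_APPROX_NONE)[0],key=cv2.contourArea)
for z in(.024,): print("blue",cv2.minAreaRect(np.array([1000*pt(c,(v,u),z)[:2] for u,v in k[:,0].astype(float)],np.float32)))
m=((r>140)&(b<110)&(r-b>70)).astype(np.uint8)
for k in cv2.findContours(m,0,cv2.CHAIN_APPROX_NONE)[0]:
    if cv2.contourArea(k)>60: print("gold",cv2.boundingRect(k),cv2.minAreaRect(np.array([1000*pt(c,(v,u),.0685)[:2] for u,v in k[:,0].astype(float)],np.float32)))
for d in place_of("wrist","tkey")[:3]: print(round(d["conf"],2),np.round(d["at"]),np.round(pt(c,d["at"],.006),4))
u,v=px(c,(.466,.34,.03))[::-1].astype(int); print(u,v)
cv2.imwrite("pics/w3.png",cv2.resize(c["img"][max(0,v-100):v+110,max(0,u-140):u+140],None,fx=2.5,fy=2.5));
E
```

```text
time: 9.43
tool_pos: [0.3904, 0.3447, 0.2265]
tool_rot: [3.141, -0.0, -0.082]
contact_force: [-0.6, -0.3, 0.5]
opening: 0.0595
[0.46936119 0.33790074 0.38289922]
blue ((467.0148620605469, 338.2728271484375), (67.65953826904297, 57.59806442260742), 17.1975040435791)
gold (393, 283, 9, 42) ((245.89678955078125, 217.42947387695312), (8.622428894042969, 56.93972396850586), 87.6662826538086)
gold (165, 283, 9, 42) ((269.2873840332031, 492.26641845703125), (8.493215560913086, 56.81205749511719), 82.76722717285156)
gold (254, 213, 40, 28) ((356.580322265625, 357.30364990234375), (44.88630294799805, 16.096267700195312), 55.90593338012695)
gold (265, 198, 24, 15) ((383.4564208984375, 350.0451965332031), (29.248870849609375, 9.452156066894531), 57.61119079589844)
gold (183, 113, 27, 9) ((478.228271484375, 422.9967346191406), (25.73489761352539, 7.602108478546143), 85.21983337402344)
gold (272, 106, 21, 31) ((467.14544677734375, 338.4363098144531), (20.018091201782227, 28.726707458496094), 84.61396026611328)
gold (157, 89, 51, 23) ((494.7308044433594, 434.10980224609375), (49.601131439208984, 19.84060287475586), 88.60488891601562)
0.95 [107. 203.] [0.4906 0.4305 0.006 ]
0.83 [205. 275.] [0.3642 0.3567 0.006 ]
0.81 [121. 286.] [0.4661 0.3338 0.006 ]
280 122
```

View pics/w3.png

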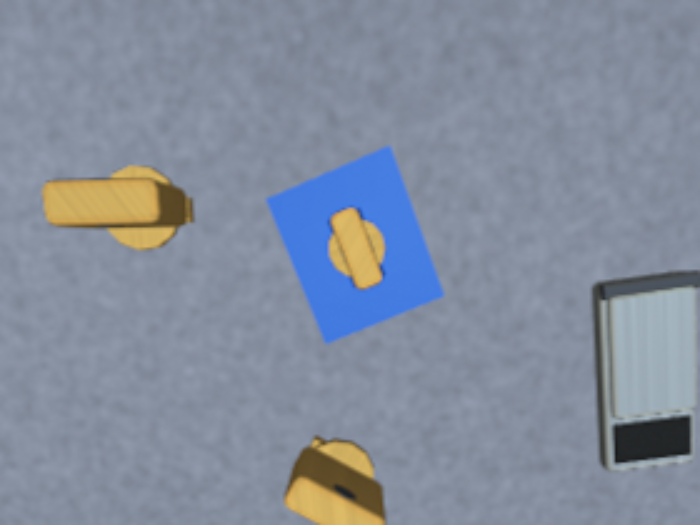

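The crop shows the stand, with its key near (357,247) turned about 17° in the world frame. The look-alikes are well clear. I'll line up over the key.

```bash
python3 -m inch '[[[0,0,0,-0.13],[0,0,0,-0.13],[0,0,0,-0.123],[36,14,0,0],[35,15,0,0],[0,0,40,0],[0,0,40,0],[0,0,30,0],[0,0,0,0],[0,0,0,0]]]'
python3 - <<'E'
from h import *
c=cam("wrist"); im=c["img"]; p,R,s=pose(); print(p,s["qpos"][5]); print(px(c,(.467,.3384,.0685)),px(c,p))
cv2.imwrite("pics/w4.png",im)
E
```

```text
time: 10.78
tool_pos: [0.468, 0.3379, 0.1181]
tool_rot: [-3.141, -0.002, 0.298]
contact_force: [-1.3, -0.2, 0.5]
opening: 0.0597
[0.46805223 0.3382264  0.11841679] 1.7650924064390543
[233.21026255 280.65759203] [263.27166776 280.93199985]
```

View pics/w4.png

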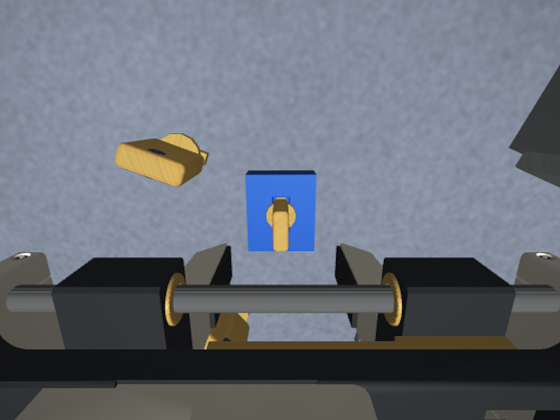

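The key stands between the open fingers at column 280, as predicted. Going down to grip it.

```bash
python3 -m inch '[[[-1,0,30,0],[0,0,30,0],[0,0,15,0],[0,0,7,0],[0,0,0,0]]]'; python3 -m inch '[[[0,0,0,0],[0,0,0,0],[0,0,0,0],[0,0,0,0],[0,0,0,0]]]' 1 45
```

```text
time: 11.45
tool_pos: [0.4663, 0.3382, 0.0353]
tool_rot: [-3.142, -0.001, 0.3]
contact_force: [0.3, 0.7, -0.1]
opening: 0.0599
time: 12.08
tool_pos: [0.4659, 0.338, 0.0347]
tool_rot: [3.142, -0.0, 0.3]
contact_force: [-0.7, 1.0, -0.2]
opening: 0.0141
```

```bash
python3 -m inch '[[[0,0,-20,0],[0,0,-40,0],[0,0,-50,0],[0,0,-50,0],[0,0,-40,0],[0,0,0,0.13],[0,0,0,0.13],[0,0,0,0.135],[0,0,0,0]]]'; python3 -m inch '[[[28,46,0,0],[27,47,0,0],[27,46,0,0],[27,47,0,0],[27,46,0,0],[26,47,0,0],[0,0,0,0],[0,0,0,0]]]'
python3 - <<'E'
from h import *
p,R,s=pose(); c=cam("wrist"); print(p,s["tool_rot"],s["opening"],s["qpos"])
for d in place_of("wrist","tkey")[:2]: print(d)
print("exp",px(c,p+R@[.001,0,.029]),"slot",px(c,(.6022,.045,.153)))
cv2.imwrite("pics/w5.png",c["img"]); s=cam("scene"); v,u=px(s,p).astype(int); cv2.imwrite("pics/s5.png",cv2.resize(s["img"][v-60:v+90,u-100:u+100],None,fx=4,fy=4,interpolation=2))
E
```

```text
time: 13.2
tool_pos: [0.4657, 0.3379, 0.2345]
tool_rot: [3.141, 0.0, -0.094]
contact_force: [-0.2, -0.2, -1.5]
opening: 0.0117
time: 14.2
tool_pos: [0.6003, 0.0451, 0.2344]
tool_rot: [-3.141, 0.001, -0.094]
contact_force: [-0.3, -0.7, -0.8]
opening: 0.0118
[0.60025527 0.04513227 0.23438909] [-3.14119697e+00  9.08564656e-04 -9.39838996e-02] 0.011770018529695746 [-5.24476313e-02  4.80537826e-01  1.28561247e+00  4.41386281e-04
  1.37633372e+00  1.61224729e+00]
{'at': [240.2, 286.4], 'conf': 0.96}
{'at': [347.7, 98.7], 'conf': 0.6}
exp [242.25064837 282.17878672] slot [216.3373289  282.23887273]
```

View pics/w5.png

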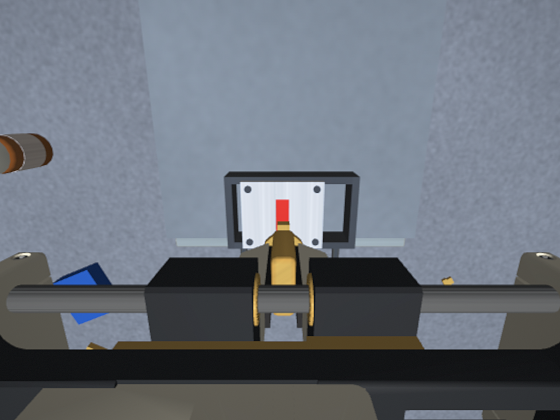

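The key is upright in the grip, pointing at the red slot at about (283,210). I'll go down to just above the plate and compare head and slot columns.

```bash
python3 -m inch '[[[1,0,20,0],[0,0,16,0],[0,0,0,0],[0,0,0,0]]]'
python3 - <<'E'
from h import *
p,R,s=pose(); c=cam("wrist"); print(p,s["contact_force"])
for d in place_of("wrist","tkey")[:1]: print(d)
print("exp",px(c,p+R@[.001,0,.029]),"slot",px(c,(.6022,.045,.153)))
im=c["img"].astype(int); b,g,r=im[...,0],im[...,1],im[...,2]
red=(r>150)&(g<90)&(b<90); gold=(r>110)&(r-b>50)&(g>70)
for row in range(190,262,4):
    f=lambda m:(np.where(m[row,250:320])[0]+250)
    a,q=f(red),f(gold); print(row,(a.min(),a.max()) if len(a) else None,(q.min(),q.max()) if len(q) else None)
cv2.imwrite("pics/w6.png",cv2.resize(c["img"][140:290,180:380],None,fx=4,fy=4,interpolation=2))
E
```

```text
time: 14.85
tool_pos: [0.6018, 0.045, 0.1992]
tool_rot: [3.142, -0.001, -0.095]
contact_force: [0.4, 0.7, -0.8]
opening: 0.0116
[0.60182439 0.04502212 0.19922849] [ 0.39700855  0.72820882 -0.75474103]
{'at': [236.7, 287.7], 'conf': 0.71}
exp [242.24858721 282.18037626] slot [233.70941541 282.19309452]
190 None None
194 None None
198 None None
202 None None
206 None None
210 None None
214 None (np.int64(275), np.int64(289))
218 (np.int64(275), np.int64(289)) (np.int64(275), np.int64(289))
222 (np.int64(275), np.int64(277)) (np.int64(275), np.int64(289))
226 (np.int64(275), np.int64(276)) (np.int64(275), np.int64(289))
230 (np.int64(275), np.int64(276)) (np.int64(275), np.int64(289))
234 None None
238 None (np.int64(269), np.int64(297))
242 None (np.int64(265), np.int64(301))
246 None None
250 None None
254 None None
258 None (np.int64(273), np.int64(294))
```

View pics/w6.png

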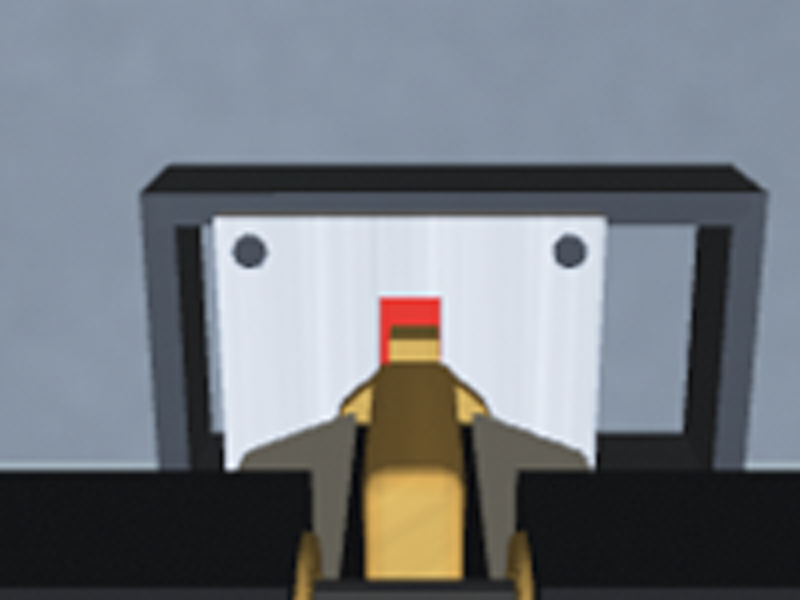

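The head is centred at column 283.6 and the slot at 282.6, so the key must shift about 0.6 mm to tool -y. I'll check x the same way.

Run:
```python
from h import *
p,R,s=pose(); c=cam("wrist")
x=np.array([np.cos(.0955),-np.sin(.0955),0])
S=np.array([.6022,.045,.153])
print("slot front pred",px(c,S+.0145*x),"seen row 214.3")
for o in (0,.001,.002): print("head front pred",o,px(c,p+R@[o+.0125,0,.029]),"seen 221.5")
```

```text
slot front pred [214.58185752 281.90116725] seen row 214.3
head front pred 0 [225.88098317 282.14797085] seen 221.5
head front pred 0.001 [224.43169186 282.14507999] seen 221.5
head front pred 0.002 [222.97814366 282.14218064] seen 221.5
```

```bash
python3 -m inch '[[[-1.3,-0.6,0,0],[0,0,7,0],[0,0,6,0],[0,0,0,0]]]'; python3 -m inch '[[[0,0,2,0],[0,0,2,0],[0,0,2,0],[0,0,0,0]]]'
```

```text
time: 15.5
tool_pos: [0.5999, 0.0454, 0.1848]
tool_rot: [3.141, 0.002, -0.095]
contact_force: [0.1, 0.8, -0.5]
opening: 0.0118
time: 16.0
tool_pos: [0.6003, 0.0454, 0.1796]
tool_rot: [3.141, 0.0, -0.095]
contact_force: [0.6, -0.5, -1.3]
opening: 0.0115
```

```bash
python3 -m inch '[[[0,0,2,0],[0,0,2,0],[0,0,0,0]]]'; python3 -m inch '[[[0,0,2,0],[0,0,2,0],[0,0,0,0]]]'
```

```text
time: 16.38
tool_pos: [0.6005, 0.0455, 0.176]
tool_rot: [3.142, -0.001, -0.095]
contact_force: [-0.2, -0.7, 2.6]
opening: 0.0118
time: 16.75
tool_pos: [0.6005, 0.0455, 0.1719]
tool_rot: [3.142, -0.001, -0.095]
contact_force: [-0.2, -1.0, 5.2]
opening: 0.0116
```

Force matches the bolt spring, so the head is through. I'll press on to about 16.5 mm depth.

```bash
python3 -m inch '[[[0,0,2,0],[0,0,2,0],[0,0,2,0],[0,0,0,0]]]'; python3 -m inch '[[[0,0,1,0],[0,0,0,0]]]'
```

```text
time: 17.25
tool_pos: [0.6006, 0.0455, 0.1663]
tool_rot: [3.142, -0.001, -0.095]
contact_force: [-2.4, 0.8, 8.2]
opening: 0.0117
time: 17.5
tool_pos: [0.6005, 0.0454, 0.1656]
tool_rot: [3.142, -0.001, -0.095]
contact_force: [-1.9, 0.2, 6.9]
opening: 0.0119
```

```bash
python3 -m inch '[[[0,0.3,0,-0.15],[0,0.3,0,-0.15],[0,0.3,0,-0.15],[0,0.3,0,-0.15],[0,0,0,0]]]'
```

```text
time: 18.12
tool_pos: [0.6013, 0.0444, 0.1658]
tool_rot: [3.14, -0.002, 0.507]
contact_force: [-0.6, 0.0, 6.9]
opening: 0.0114
```

```bash
python3 -m inch '[[[0,0.3,0,-0.15],[0,0.3,0,-0.15],[0,0.3,0,-0.15],[0,0.3,0,-0.15],[0,0.3,0,-0.15],[0,0.3,0,-0.15],[0,0,0,-0.07],[0,0,0,0]]]'
python3 - <<'E'
from h import *
p,R,s=pose(); print(s["torque"],s["qpos"]); c=cam("wrist"); cv2.imwrite("pics/w7.png",cv2.resize(c["img"][100:300,150:410],None,fx=3,fy=3,interpolation=2))
E
```

```text
time: 19.12
tool_pos: [0.6027, 0.0432, 0.1658]
tool_rot: [3.139, -0.0, 1.476]
contact_force: [-0.1, 0.4, 7.5]
opening: 0.012
[-0.02767932 -0.10525014  0.00322188] [-5.52431651e-02  5.35233124e-01  1.38732373e+00 -1.10361422e-04
  1.21625427e+00  3.98973347e-02]
```

View pics/w7.png

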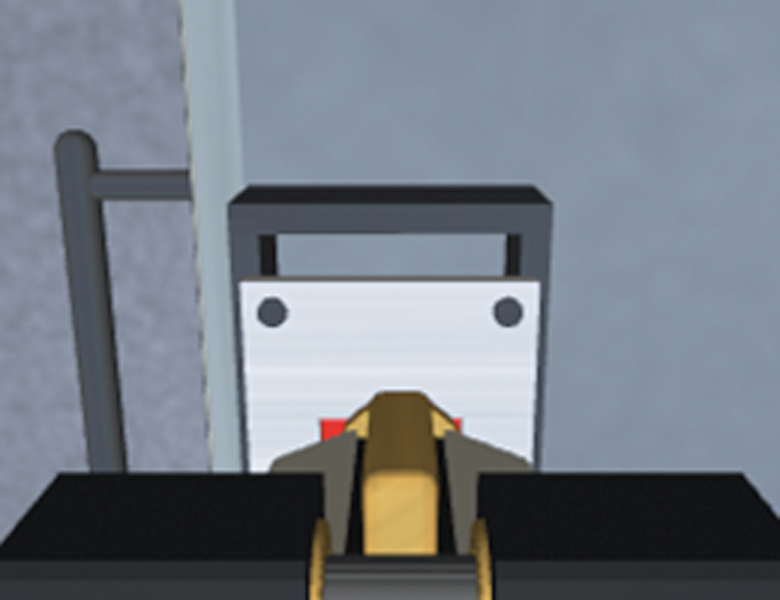

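The T-head has turned crosswise and sits about 1.3 mm too far along +x in the slot (slot columns 322–462, grip at 400). I'll centre it and ease up.

```bash
python3 -m inch '[[[0,-0.6,0,0],[0,-0.6,0,0],[0,0,-1,0],[0,0,-1,0],[0,0,-1,0],[0,0,0,0]]]';  python3 -m inch '[[[0,0,-0.7,0],[0,0,0,0]]]'
```

```text
time: 19.92
tool_pos: [0.6025, 0.0432, 0.169]
tool_rot: [3.136, -0.0, 1.475]
contact_force: [3.6, -0.3, 6.2]
opening: 0.0116
time: 20.18
tool_pos: [0.6025, 0.0432, 0.1697]
tool_rot: [3.136, -0.0, 1.475]
contact_force: [3.1, 0.3, 6.3]
opening: 0.0118
```

The force corresponds to a bolt depth of about 6.5 mm, so the head is inside the groove, against one wall. I'll relieve the side load and let go.

```bash
python3 -m inch '[[[0,0.9,0,0],[0,0,-0.5,0],[0,0,0,0]]]'; python3 -m inch '[[[0,0,0,0],[0,0,0,0],[0,0,0,0],[0,0,0,0]]]' 0.3
python3 -m inch '[[[0,0,-10,0],[0,0,-30,0],[0,0,-30,0],[0,0,-20,0],[-40,0,0,0],[-40,0,0,0],[0,0,0,0],[0,0,0,0]]]'
python3 - <<'E'
from h import *
p,R,s=pose(); c=cam("wrist"); print(s["opening"])
for l,z in(("tkey",.141),("slot",.153)):
  for d in place_of("wrist",l)[:2]: print(l,d,pt(c,d["at"],z))
for z in(.1295+.07,.2035): print(px(c,(.6022,.045,z)))
cv2.imwrite("pics/w8.png",c["img"])
E
```

```text
time: 20.55
tool_pos: [0.6026, 0.0432, 0.1698]
tool_rot: [3.138, -0.0, 1.475]
contact_force: [0.5, -0.3, 6.7]
opening: 0.0118
time: 21.05
tool_pos: [0.6014, 0.0432, 0.1686]
tool_rot: [-3.141, 0.0, 1.475]
contact_force: [0.1, -0.4, 0.3]
opening: 0.0321
time: 22.05
tool_pos: [0.594, -0.0361, 0.2594]
tool_rot: [3.141, -0.0, 1.474]
contact_force: [0.8, -0.2, 0.1]
opening: 0.0317
0.03170471525877113
tkey {'at': [113.6, 285.2], 'conf': 0.82} [0.6050121  0.04479007 0.141     ]
slot {'at': [122.1, 280.3], 'conf': 0.6} [0.60018048 0.03829144 0.153     ]
[112.42496464 281.75914599]
[112.31393252 281.74242795]
```

View pics/w8.png

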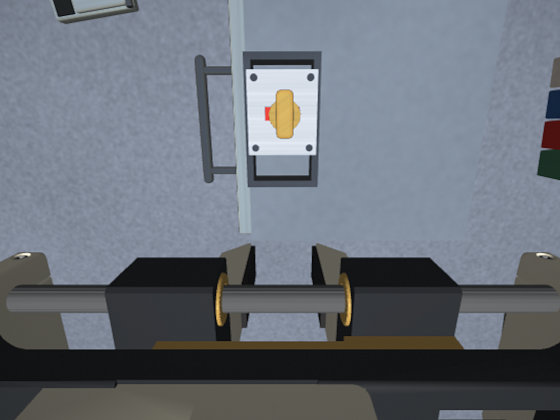

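The key stands crosswise in the plate, released (grip at (285,113)), and the drawer is still shut. As a last check I'll look for tilt and depth in the scene camera, with the arm moved clear.

```bash
python3 -m inch '[[[-30,0,-10,0],[-40,0,0,0],[-40,0,0,0],[-40,0,0,0],[0,0,0,0],[0,0,0,0]]]'
python3 - <<'E'
from h import *
c=cam("scene"); o=np.array([.6045,.045,0])
for d in place_of("scene","tkey")[:3]: print(d)
u0,v0=235,190; im=cv2.resize(c["img"][v0:v0+75,u0:u0+100],None,fx=8,fy=8,interpolation=2)
for dep in (.012,.015):
    for h in(.0205,.0625):
        v,u=px(c,o+[0,0,.153-dep+h]); print(dep,h,round(v,1),round(u,1)); cv2.circle(im,(int((u-u0)*8+4),int((v-v0)*8+4)),3,(0,255,0) if dep<.013 else (255,0,0),-1)
cv2.imwrite("pics/s9.png",im)
E
```

```text
time: 22.95
tool_pos: [0.5797, -0.1848, 0.2689]
tool_rot: [-3.141, -0.001, 1.475]
contact_force: [0.6, 0.5, 1.1]
opening: 0.0322
{'at': [305.1, 446.4], 'conf': 0.85}
{'at': [238.4, 278.2], 'conf': 0.7}
{'at': [255.6, 432.8], 'conf': 0.58}
0.012 0.0205 229.8 278.0
0.012 0.0625 216.3 277.9
0.015 0.0205 230.8 278.0
0.015 0.0625 217.3 277.9
```

View pics/s9.png

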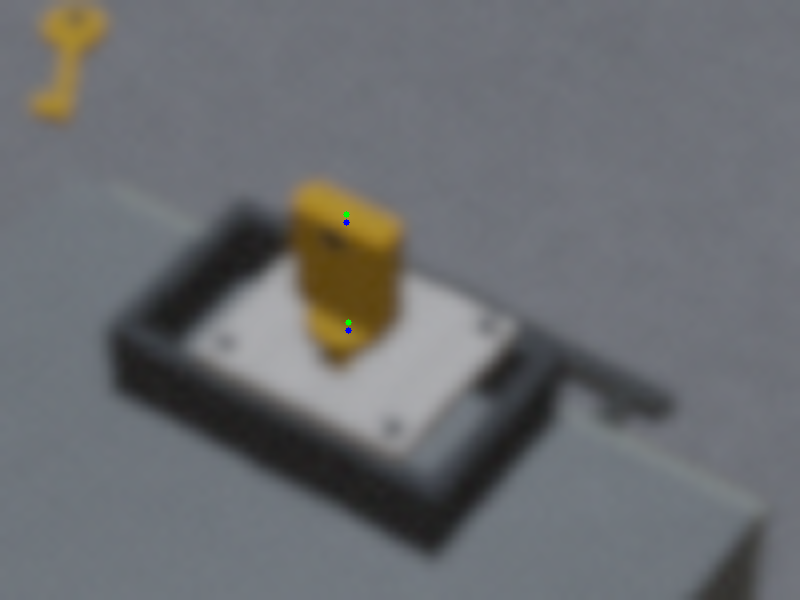

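The key is upright with its collar clear of the plate. Its top edge, near (348,212), matches the mark for the seated depth of 12 mm, so I'm handing in.

```bash
python3 -c "
from cell import *
print(hand_in())"
```

```text
the job is handed in; nothing more can be done
None
```

The drawer is shut and the T-key is seated crosswise in the lock; I handed the job in at about 23 s of the 72 s allowed. `hand_in()` gives no verdict, so what follows is my own measurements.

- **Drawer:** I pushed the bar handle slowly until the drawer met its stop at about 10 N. Later wrist pictures still show it shut.
- **Key insertion:** I took the small key from the blue stand and found the true slot by camera, about 5 mm off its nominal place along y. The T-head went through without touching the plate. I pressed to about 16.5 mm depth; the largest reading in any of these steps was about 8 N, which fits the bolt spring.
- **Turn and release:** I turned it a quarter turn, eased up about 4 mm into the groove, and let go.
- **Last checks:** The pictures show the key upright and crosswise, and the arm clear of everything. Its height fits the seated depth of about 12 mm, but 12 and 15 mm differ by only about one pixel there. The better evidence is the arm's height when I let go, which puts the head about 13 mm down, inside the groove.
- **What disagreed:**
    - The wrist view put the key about 2.5 mm off the slot's centre towards +x, more than the groove's nominal 2 mm play. Yet when I tried to centre it, it met about 3 N of resistance and moved only 0.2 mm.
    - The upward force just before release was also about 1 N more than the seated depth predicts.

I made no separate check of the bystanders; the arm only passed over or beside them.

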